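Find the full card box by feel and dock it behind the gate

ROBOT

A 6-joint arm with a two-finger parallel gripper is mounted at the origin on a cart in front of the work surface, level with it; the furniture and walls round the work are solid. World frame = base frame: x ahead of the robot, y to its left, z up, the work surface at z = 0. Lengths are in m, angles in rad, forces in N, time in s.
With the tool pointing down it reaches from about 0.275 to 0.825 m from the base axis. Payload 4.9 kg.
Tool frame: the origin (TCP) lies midway between the tips of the shut fingers; the grasp point (between the pads) lies 19 mm behind it (bot.grip_depth is the distance from the TCP to the grasp point, in m); z points along the fingers, y is the line along which they close (so a half turn about z gives the same grasp; the last joint's range is limited). The gripper opens to 85 mm and grips with 20 to 120 N. Pads are 22 mm wide; open, the fingers measure 114 mm over their backs; the gripper's body (76 mm by 85 mm) begins 54 mm behind the grasp point. The pads swing forward as they close: fully open they stand 13 mm farther back than shut.
Start: joints at [-1.462, 0.326, -0.193, 1.052, 0, 1.437], TCP at [0.132, -0.534, 0.231] pointing down, gripper open.
Joint ranges: [-2.65, 2.65], [-0.97, 1.79], [-1.3, 1.35], [-1.93, 2.1], [-1.47, 1.37], [-3.14, 3.14]. Speed limits (rad/s): [2.57, 2.57, 3.14, 3.14, 3.14, 3.14].

INTERFACE

Orientations are given as a unit quaternion [w, x, y, z].
In Python, from cell import bot gives the robot as it stands. Calls block until the motion is done:
- bot.move_pose(position, orientation): joint-space move of the TCP to a pose.
- bot.move_linear(position, speed=0.15, rotation=None, until_force=None): straight line of the TCP; rotation=None keeps the orientation; speed is the mean speed in m/s. With until_force (N) it stops when the force on the tool has changed by that much, and returns True; else False.
- bot.goto_joints(angles): joint-space move.
- bot.set_gripper(opening, grasp_force=None): opening from 0.0 (shut) to 1.0 (fully open); grasp_force is the grip in N (None keeps the last); returns when the fingers have stopped.
- bot.wait(seconds).
- bot.solve_ik(position, orientation): joint angles nearest the present ones, or None.
- bot.camera(name): name is "side" or "top"; returns the picture (384x512x3 uint8, red, green, blue); there is no depth.
- bot.calibration(name): a dict with "mtx" (3x3 intrinsics, pixels), "k1" (the pictures are not rectified: a ray, as slopes to the right and down, at radius r is drawn at 1 + k1 r^2 times it, then the intrinsics apply), "extrinsics" (4x4, takes a point from world to camera coordinates). Camera axes: x right, y down, z forward; pixel columns grow to the right and rows downward; lengths in m; the calibration is good to about 2 mm. A picture is of the moment at which its call begins. calibration takes no time and is no camera call.
A pose or a line that the arm cannot do raises bot.PlanningError and nothing moves.
- bot.close_job(): hands the job in; it is judged then, once.
Trained networks look in the newest picture that a camera, given by its name, has taken for a name from the list of things; names that differ only in an ending like _2 or _b are one class to them, and where a whole thing is asked for, a point or a joint stands for the part that bears it (a point fixed in the world has none). Each returns a list of dicts, best first, with "confidence" (0 to 1); they miss things now and then, are a little off and sometimes report something else, mostly with a low value. They report only what shows in the picture. A call takes as long as a camera call. They do not tell look-alikes from the thing itself.
- bot.search_frame(camera, thing): "bbox" ([left, top, width, height] in pixels, round what is visible of it).
Readings, each from a call of its own:
- bot.read_clock(): time.
- bot.read_joint_positions(): joint angles.
- bot.read_joint_vel(): joint speeds.
- bot.read_joint_efforts(): joint torques, N m.
- bot.read_position(): TCP position.
- bot.read_tool_rot(): TCP orientation.
- bot.read_ft_force(): force on the tool from outside, world axes, zero at the start.
- bot.read_moment(): the same for the moment, N m.
- bot.read_gripper_width(): opening from 0.0 (shut) to 1.0 (fully open).
- bot.read_finger_force(): force on a finger pad.
Only numpy, scipy, OpenCV 4.12 (cv2) and the standard library are available. Lean on these libraries where they do the work, as an engineer would, in place of code of your own. Each camera call takes 0.05 s, during which the arm holds its last target. There are 200 camera calls.

TASK

One of the two look-alike wooden card boxes is full, the other empty: nudge both of them a centimetre or two along the desk first to feel which is the heavy one. Then gently slide the full box, without lifting or tipping it, back against the dark wooden rail and along it into the corner by the end wall until it meets both, and swing the metal gate with the red post shut across its front. Leave the empty box about where it stood and do not disturb the cup and the two round tins that stand close behind and beside the rail.

Things in the scene. Friction and masses are not known exactly. Their poses are not given: they have to be found in the camera images.
- box_a: closed beech card box, 130 mm long, 72 mm deep, 77 mm high, lid fastened. Origin: middle of its underside, z up. Own y along its length (ends at +-65 mm). On the +x side, turned to the robot at the start, wall and lid make one flat upright face 34 mm from the origin; on the -x side the wall is 34 mm out, the lid's lip 38 mm, 71 to 77 mm up.
- box_b: second card box, looks the same as box_a, same size and same origin and axes: +x its flat face (34 mm out), -x its lip (38 mm). Which of the two is full changes and cannot be seen. Empty weighs about 0.2 kg, full 0.75 to 0.95 kg; to slide, the full one needs about 2 to 6 N, the empty one 0.4 to 1.5 N
- desk: the white desk top, fixed; its surface is the plane z = 0 (its origin is of no use)
- dock: fixed dark wooden corner, 50 mm high. Origin: on the desk at the inner corner; z up, x away from the robot, y to the left. Rail: inner face is x = 0, 18 mm thick, y from -450 to +12 mm. End wall: inner face is y = 0, 12 mm thick, x from -70 to 0. A box fully home has its wall against the rail, its lip over the rail's top, origin at x = -34, y = -64 mm
- rail_mid (a point): middle of the rail's top inner edge, 200 mm along the rail from the corner, 50 mm up, axes as the dock's. The boxes start in front of the rail, lip towards it: one about 175 mm, the other about 355 mm along it from the corner, their origins about 205 mm out from it
- gate (a joint): angle of the gate, an aluminium arm on an upright pivot at dock x = -82, y = +6 mm. 0: it points out from the rail, along dock -x; grows counter-clockwise seen from above; 1.571 (its stop): shut, along dock -y, inner face 76 mm from the rail, 8 mm clear of a box fully home. Starts at -0.3 to 0.15, slight friction (under 1 N at its end), stays where left
- gate_tip (a point): middle of the top of the red post at the gate's end, 85 mm from the pivot axis, 73 mm above the desk. The post is 16 mm in diameter and reaches down to 23 mm above the desk, its inner side flush with the arm's; the arm is 12 mm thick and lies 23 to 45 mm above the desk
- cup: white coffee cup, 55 mm high, behind the rail; origin on its underside
- puck_tin: round black tin, 68 mm wide, 30 mm high, behind the rail; origin: middle of its underside
- pin_tin: round teal tin, 58 mm wide, 24 mm high, to the left of the end wall; origin: middle of its underside
Mind the look-alikes: they are no part of the job. What is shaped like the box_a but blue is not meant.

How it is judged:
On the way, in this order (a step that is already met when the one before it is completed fails the run):
1. both boxes have been nudged (each at least 4 mm from its start) (distance of each of box_a, box_b from where it was at the start of the episode above 0.004 m).
2. a box is home in the corner while the gate is still open (value of joint gate below 1.2 rad and ((x of box_a in the frame of dock between -0.042 and -0.024 m and y of box_a in the frame of dock between -0.073 and -0.055 m and angle between the x axis of box_a and the x axis of dock, either way round below 0.1 rad and angle between box_a's own z axis and vertical below 0.08 rad) or (x of box_b in the frame of dock between -0.042 and -0.024 m and y of box_b in the frame of dock between -0.073 and -0.055 m and angle between the x axis of box_b and the x axis of dock, either way round below 0.1 rad and angle between box_b's own z axis and vertical below 0.08 rad))), for 0.1 s.
3. the gate is shut across it (value of joint gate above 1.42 rad), for 0.1 s.
At the end, for the whole second after the job is handed in: The full box (the one that bears on the desk with more than 4 N) stands upright in the corner within about 8 mm of the rail and 9 mm of the end wall and square to the rail within 0.10 rad; the gate is shut (over 1.42 rad); the empty box stands upright within 60 mm of where it started; all at rest (((contact force between box_a and desk above 4 N and x of box_a in the frame of dock between -0.042 and -0.024 m and y of box_a in the frame of dock between -0.073 and -0.055 m and angle between the x axis of box_a and the x axis of dock, either way round below 0.1 rad and angle between each of box_a, box_b's own z axis and vertical below 0.08 rad and value of joint gate above 1.42 rad and distance of box_b from where it was at the start of the episode below 0.06 m and linear speed of each of box_a, box_b below 0.02 m/s) or (contact force between box_b and desk above 4 N and x of box_b in the frame of dock between -0.042 and -0.024 m and y of box_b in the frame of dock between -0.073 and -0.055 m and angle between the x axis of box_b and the x axis of dock, either way round below 0.1 rad and angle between each of box_b, box_a's own z axis and vertical below 0.08 rad and value of joint gate above 1.42 rad and distance of box_a from where it was at the start of the episode below 0.06 m and linear speed of each of box_b, box_a below 0.02 m/s))); the robot touches nothing.
It fails at once if a box is lifted more than 25 mm (height (world z) of any of box_a, box_b above 0.025 m).
It fails at once if a box is tipped more than 0.35 rad (angle between any of box_a, box_b's own z axis and vertical above 0.35 rad).
It fails at once if a box is pushed with more than 60 N (contact force between any of box_a, box_b and the fingers above 60 N).
It fails at once if the cup or a tin is moved more than 20 mm (distance of any of cup, puck_tin, pin_tin from where it was at the start of the episode above 0.02 m).
It also fails if it takes over 70 s, if anything falls off the work surface, if the arm or the gripper's body presses on something with over 40 N, if the wrist force passes 120 N, or if a joint passes its speed limit or range.

## Working session

There is one attempt and no reset: what is moved stays moved. The work goes in short steps, each a Python script; the robot and the scene stay as the last script left them, time stands still between calls to the robot, and variables do not carry over. Pictures are saved under pics/ and viewed, at most 10 in all, crops included, and the job is handed in when it is done.

```bash
mkdir -p pics
cat > h.py <<'E'
from cell import bot
import numpy as np, cv2
def snap(cam,name):
    im=bot.camera(cam); cv2.imwrite(f"pics/{name}.png",im[:,:,::-1]); return im
def ray(cam,u,v):
    c=bot.calibration(cam);K=np.array(c["mtx"]);E=np.array(c["extrinsics"])
    d=np.array([(u-K[0,2])/K[0,0],(v-K[1,2])/K[1,1]]); p=d.copy()
    for _ in range(30): p=d/(1+c["k1"]*(p@p))
    R=E[:3,:3]; return -R.T@E[:3,3], R.T@np.array([p[0],p[1],1])
def onz(cam,u,v,z):
    o,d=ray(cam,u,v); return o+d*(z-o[2])/d[2]
def proj(cam,P):
    c=bot.calibration(cam);K=np.array(c["mtx"]);E=np.array(c["extrinsics"])
    q=E[:3,:3]@np.asarray(P)+E[:3,3];s=q[:2]/q[2];s=s*(1+c["k1"]*(s@s))
    return K[:2,:2]@s+K[:2,2]
E
python3 - <<'E'
from h import *
for c in("top","side"):
    im=snap(c,c+"0"); print(c,ray(c,256,192))
    for t in("box_a","dock","gate","gate_tip","cup","puck_tin","pin_tin"):
        print(t,[(np.round(d["bbox"]).tolist(),round(d["confidence"],2)) for d in bot.search_frame(c,t)])
print(bot.read_clock(),bot.read_tool_rot())
E
```

```text
top (array([0.46015903, 0.0585894 , 0.82407492]), array([ 0.04342693,  0.01570275, -0.99912034]))
box_a [([344.0, 143.0, 71.0, 57.0], 0.88), ([270.0, 179.0, 63.0, 48.0], 0.86), ([203.0, 242.0, 48.0, 73.0], 0.68), ([211.0, 175.0, 22.0, 38.0], 0.17)]
dock [([192.0, 71.0, 187.0, 142.0], 0.8), ([153.0, 184.0, 26.0, 27.0], 0.51)]
gate [([208.0, 174.0, 22.0, 43.0], 0.69)]
gate_tip [([209.0, 177.0, 23.0, 37.0], 0.68)]
cup [([246.0, 75.0, 44.0, 33.0], 0.72)]
puck_tin [([193.0, 69.0, 193.0, 144.0], 0.73), ([192.0, 96.0, 28.0, 32.0], 0.58)]
pin_tin [([153.0, 183.0, 27.0, 28.0], 0.76), ([271.0, 177.0, 64.0, 50.0], 0.34)]
side (array([0.09533542, 1.4287063 , 0.82184713]), array([ 0.23318731, -0.74510908, -0.62489457]))
box_a [([269.0, 83.0, 16.0, 32.0], 0.97), ([291.0, 110.0, 47.0, 43.0], 0.77)]
dock [([215.0, 64.0, 59.0, 74.0], 0.66), ([145.0, 38.0, 217.0, 284.0], 0.66)]
gate [([242.0, 109.0, 33.0, 19.0], 0.6), ([213.0, 66.0, 59.0, 69.0], 0.2)]
gate_tip [([239.0, 112.0, 34.0, 20.0], 0.74)]
cup [([191.0, 89.0, 25.0, 20.0], 0.83)]
puck_tin [([189.0, 122.0, 20.0, 15.0], 0.73)]
pin_tin [([239.0, 141.0, 16.0, 21.0], 0.67)]
0.8 [3.35340935e-05 9.92641220e-01 1.21092552e-01 4.14753113e-06]
```

View pics/top0.png

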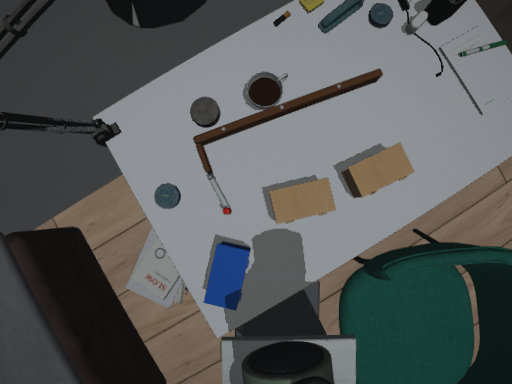

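View pics/side0.png

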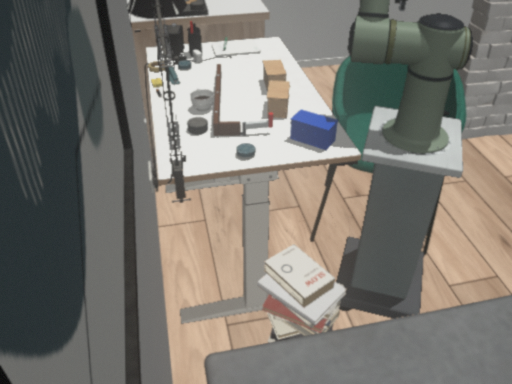

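The top view shows the rail from (381,72) to the corner at about (196,138). The end wall runs down to (209,173), the red post is at (227,211), the boxes are at (302,200) and (378,170), and the blue decoy is at (228,275). I'll zoom in to pick exact corners.

Run:
```python
import cv2
im=cv2.imread("pics/top0.png")
cv2.imwrite("pics/crop.png",cv2.convertScaleAbs(cv2.resize(im[65:225,185:425],(792,528),interpolation=cv2.INTER_CUBIC),alpha=1.5))
```

```text
(no output)
```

View pics/crop.png

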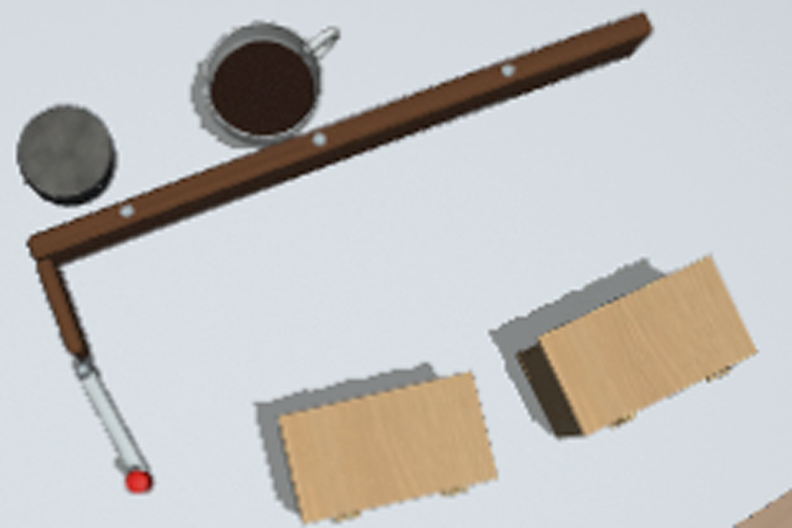

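```bash
cat > loc.py <<'E'
from h import *
from scipy.optimize import least_squares
px=lambda u,v:(185+u/3.3,65+v/3.3)
def fit(loc,uv,z,x0):
    W=lambda p:np.array([[p[0]+np.cos(p[2])*a-np.sin(p[2])*b,p[1]+np.sin(p[2])*a+np.cos(p[2])*b,zz] for (a,b),zz in zip(loc,z)])
    r=least_squares(lambda p:np.concatenate([proj("top",w)-q for w,q in zip(W(p),uv)]),x0)
    return r.x, np.round(r.fun,1)
if __name__=="__main__":
    w=onz("top",*px(57,250),.05); w2=onz("top",*px(640,30),.05); yaw=np.arctan2(*(w-w2)[[1,0]])-np.pi/2
    D,e=fit([(18,12),(18,-450),(0,-450),(-70,6)],0,0,0) if 0 else fit(np.array([(18,12),(18,-450),(0,-450),(-70,6)])/1e3,[px(30,238),px(643,13),px(650,32),px(79,356)],[.05]*4,[*w[:2],yaw])
    print("dock",D,e)
    c,s=np.cos(D[2]),np.sin(D[2]);R=np.array([[c,-s],[s,c]])
    for u in [(127,211),(319,139),(508,71)]: print("screw",R.T@(onz("top",*px(*u),.05)[:2]-D[:2]))
    L=np.array([(-38,65),(-38,-65),(34,-65),(34,65)])/1e3
    for n,q in (("L",[(280,416),(472,374),(497,479),(305,523)]),("R",[(540,341),(712,256),(757,352),(586,436)])):
        B,e=fit(L,[px(*k) for k in q],[.077]*4,[*onz("top",*px(*q[0]),.077)[:2],D[2]])
        print(n,B,e,"in dock",R.T@(B[:2]-D[:2]),B[2]-D[2])
    g=R.T@(onz("top",*px(139,481),.073)[:2]-D[:2]); v=g-[-.082,.006]
    print("tip",g,np.hypot(*v),np.arctan2(v[1],v[0]))
    for n,b,z in(("cup",(263,88),.05),("puck",(66,153),.03)): print(n,R.T@(onz("top",*px(*b),z)[:2]-D[:2]))
    print("pin",R.T@(onz("top",167,196,.024)[:2]-D[:2]))
    print("blue",R.T@(onz("top",228,275,.077)[:2]-D[:2]), onz("top",228,275,.077))
E
python3 loc.py
```

```text
dock [0.60498971 0.19522753 0.35129558] [-1.8  0.7  0.9 -1.3  1.8 -0.  -0.7  0.3]
screw [ 0.01142846 -0.06087182]
screw [ 0.01108142 -0.20100361]
screw [ 0.00980909 -0.34082858]
L [ 0.47488107 -0.02885524  0.19816547] [  6.8  32.5   8.1  32.3  -6.9 -32.4  -8.  -33. ] in dock [-0.19927274 -0.16562524] -0.1531301074682446
R [ 0.53877895 -0.20170816  0.43812742] [ 14.4  29.5  14.5  29.  -14.1 -29.7 -14.5 -29.4] in dock [-0.19875846 -0.34990981] 0.08683184441605962
tip [-0.16379986 -0.00638909] 0.08273273794106663 -2.991278884590317
cup [ 0.05845291 -0.17820283]
puck [ 0.07114639 -0.03470401]
pin [-0.08133677  0.11676706]
blue [-0.29203538  0.03977094] [0.31710385 0.13207594 0.077     ]
```

```bash
sed -i 's/^    L=np.array.*/    L=np.array([(-38,-65),(-38,65),(34,65),(34,-65)])\/1e3/; s/q\[0\]),.077)\[:2\],D\[2\]\]/q[0]),.077)[:2],D[2]+np.pi]/; s/(-70,6)\])\/1e3/(-70,6),(9,-60),(9,-200),(9,-340)])\/1e3/; s/px(79,356)\],\[.05\]\*4/px(79,356),px(127,211),px(319,139),px(508,71)],[.05]*7/' loc.py; python3 loc.py
python3 - <<'E'
from h import *
print(bot.read_ft_force(),bot.read_position(),bot.read_gripper_width(),bot.read_clock())
E
```

```text
dock [0.60606724 0.19519885 0.3501567 ] [-1.8  0.3  1.  -1.5  1.9 -0.3 -0.8 -0.2  0.   0.7 -0.   0.6 -0.1  0.1]
screw [ 0.01049547 -0.06046218]
screw [ 0.01030801 -0.20059428]
screw [ 0.00919493 -0.34042061]
L [ 0.47066948 -0.02964211  3.3482207 ] [-0.5 -0.1  0.5 -0.7  0.6  0.3 -0.6  0.5] in dock [-0.20431226 -0.16474985] 2.9980640027607093
R [ 0.53486601 -0.20318597  3.5721579 ] [-0.6 -0.7 -0.3 -0.3  0.8  0.3  0.2  0.7] in dock [-0.20354459 -0.34978519] 3.222001203164836
tip [-0.16479479 -0.00617906] 0.0836857596416971 -2.9955407606698885
cup [ 0.05765351 -0.17773956]
puck [ 0.07018356 -0.03422638]
pin [-0.08247202  0.11707093]
blue [-0.2930828  0.0398349] [0.31710385 0.13207594 0.077     ]
[-0.33179846  0.32561368  0.34089512] [ 0.13222502 -0.53388868  0.23132343] 1.0014220560060878 0.8
```

```bash
cat >> h.py <<'E'
D=np.array([.60607,.19520,.35016])
def d2w(x,y,z): c,s=np.cos(D[2]),np.sin(D[2]); return [D[0]+c*x-s*y,D[1]+s*x+c*y,z]
def w2d(p): c,s=np.cos(D[2]),np.sin(D[2]); v=np.array(p[:2])-D[:2]; return np.array([c*v[0]+s*v[1],-s*v[0]+c*v[1]])
def q(yaw): yaw+=D[2]; return [0,np.cos(yaw/2),np.sin(yaw/2),0]   # yaw relative to dock; fingers spread along dock y at 0
F=lambda:np.array(bot.read_ft_force())
E
cat > nudge.py <<'E'
from h import *
Z=.014
for n,x,y,a in (("R",-.2035,-.3498,.0804),("L",-.2043,-.1647,-.1435)):
    u=np.array([np.cos(a),np.sin(a)])
    P=lambda s,z:d2w(*(np.array([x,y])+u*s),z)   # s along push, 0 = box origin
    bot.move_pose(P(-.065,.13),q(a)); bot.move_linear(P(-.065,Z),.15)
    f0=F(); ua=a+D[2]; d=np.array([np.cos(ua),np.sin(ua)]); out=[]
    for s in np.arange(-.056,-.0295,.004):
        bot.move_linear(P(s,Z),.04); out.append(round(float(-(F()-f0)[:2]@d),2))
    print(n,out, round(bot.read_clock(),1))
    bot.move_linear(P(-.05,Z),.1); bot.move_linear(P(-.065,.13),.2)
snap("top","n1")
for d in bot.search_frame("top","box_a"): print(d)
E
python3 nudge.py
```

```text
R [0.46, -0.32, 0.41, 0.96, 0.28, -0.22, 0.09] 5.3
L [1.34, 0.28, 0.12, 2.94, 5.53, 5.25, 3.6] 10.0
{'bbox': [202.6, 242.9, 46.8, 68.5], 'confidence': 0.81}
{'bbox': [341.3, 140.7, 70.6, 57.3], 'confidence': 0.74}
{'bbox': [90.8, 0.0, 421.2, 340.6], 'confidence': 0.69}
{'bbox': [269.9, 173.6, 62.7, 49.2], 'confidence': 0.6}
{'bbox': [244.5, 72.6, 45.8, 36.2], 'confidence': 0.24}
```

Run:
```python
import cv2
im=cv2.imread("pics/n1.png")
cv2.imwrite("pics/crop2.png",cv2.convertScaleAbs(cv2.resize(im[65:225,185:425],(792,528),interpolation=cv2.INTER_CUBIC),alpha=1.5))
```

```text
(no output)
```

View pics/crop2.png

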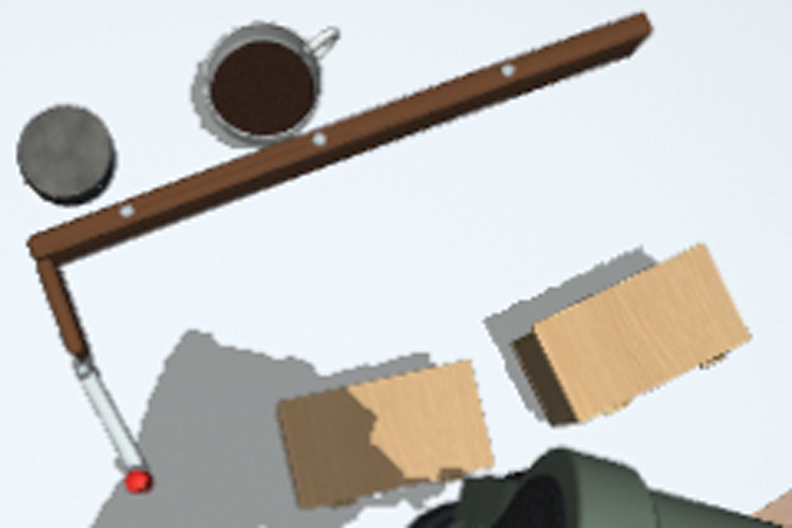

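The heavy one is L: it took about 3.6–5 N to slide, against under 1 N for R. The picture shows both boxes shifted about 10 mm. Next I push L square against the rail.

```bash
cat > push.py <<'E'
from h import *
Z=.014;a=-.1435
bot.move_pose(d2w(-.26,-.155,.10),q(a)); bot.move_linear(d2w(-.26,-.155,Z),.15)
print(bot.move_linear(d2w(-.225,-.160,Z),.08,until_force=15))
f0=F()
print(bot.move_linear(d2w(-.105,-.168,Z),.06,rotation=q(0),until_force=15),w2d(bot.read_position()),F()-f0)
print(bot.move_linear(d2w(-.068,-.168,Z),.04,until_force=14),w2d(bot.read_position()),F()-f0)
print(bot.read_clock())
bot.move_linear(d2w(-.12,-.168,Z),.15)
bot.move_linear(d2w(-.12,-.168,.11),.2)
for s in(1,-1): print(s,bot.solve_ik(d2w(-.036,-.29,.12),q(s*np.pi/2)))
snap("top","p1")
im=cv2.imread("pics/p1.png")
cv2.imwrite("pics/crop3.png",cv2.convertScaleAbs(cv2.resize(im[65:225,185:425],(792,528),interpolation=cv2.INTER_CUBIC),alpha=1.5))
E
python3 push.py
```

```text
False
False [-0.10674277 -0.16788215] [-4.56636146 -0.92698594  3.65359057]
True [-0.07978101 -0.16721923] [-1.63601288 -0.19376818 -0.16281908]
15.65
1 [-0.24135242  0.6429095   0.02827448  0.95616131  0.          0.9792839 ]
-1 [-0.24135242  0.6429095   0.02827448  0.95616131  0.         -2.16230875]
```

View pics/crop3.png

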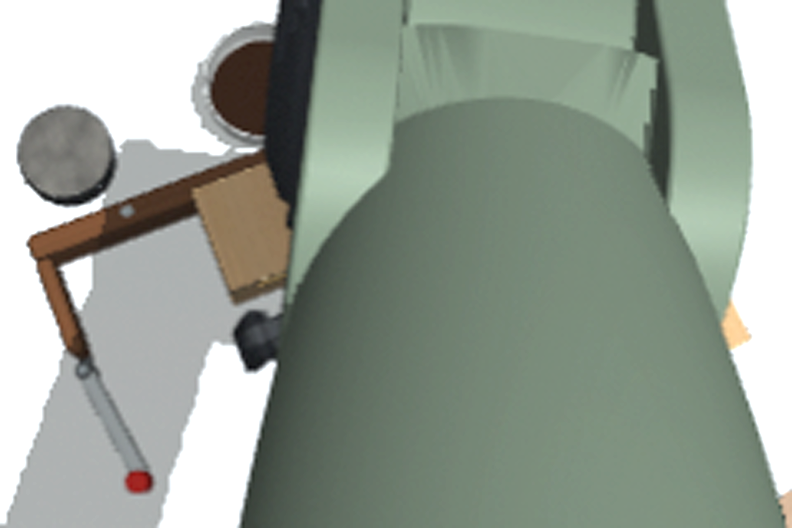

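```bash
cat > slide.py <<'E'
from h import *
Z=.014; h=np.pi/2
bot.move_linear(d2w(-.12,-.168,.14),.2)
bot.move_pose(d2w(-.038,-.285,.14),q(h)); bot.set_gripper(.3)
bot.move_linear(d2w(-.038,-.285,Z),.15); f0=F()
print(bot.move_linear(d2w(-.038,-.235,Z),.08,until_force=15),w2d(bot.read_position()),F()-f0)
print(bot.move_linear(d2w(-.038,-.150,Z),.06,until_force=18),w2d(bot.read_position()),F()-f0)
print(bot.move_linear(d2w(-.038,-.128,Z),.03,until_force=12),w2d(bot.read_position()),F()-f0)
print(bot.read_clock())
bot.move_linear(d2w(-.038,-.17,Z),.15); bot.move_linear(d2w(-.038,-.20,.13),.2)
# seat against rail with a narrow pair of fingers
bot.move_pose(d2w(-.14,-.075,.13),q(0)); bot.move_linear(d2w(-.14,-.075,Z),.15); f0=F()
print(bot.move_linear(d2w(-.066,-.075,Z),.04,until_force=10),w2d(bot.read_position()),F()-f0)
bot.move_linear(d2w(-.14,-.075,Z),.15);bot.move_linear(d2w(-.16,-.075,.13),.2)
bot.move_pose(d2w(-.25,-.12,.2),q(0))
print(bot.read_clock())
snap("top","s1")
im=cv2.imread("pics/s1.png")
cv2.imwrite("pics/crop4.png",cv2.convertScaleAbs(cv2.resize(im[65:225,185:425],(792,528),interpolation=cv2.INTER_CUBIC),alpha=1.5))
E
python3 slide.py
```

```text
False [-0.03659758 -0.23515361] [ 2.13432726 -2.61048742  6.3568783 ]
False [-0.0365373  -0.15195382] [ 2.52070526 -7.59719171  6.52773021]
True [-0.03682249 -0.1430193 ] [ 0.11170806 -3.50956068  2.37948436]
22.95
True [-0.0833647  -0.07500881] [-1.5049934  -1.11112347  3.98042893]
29.5833
```

View pics/crop4.png

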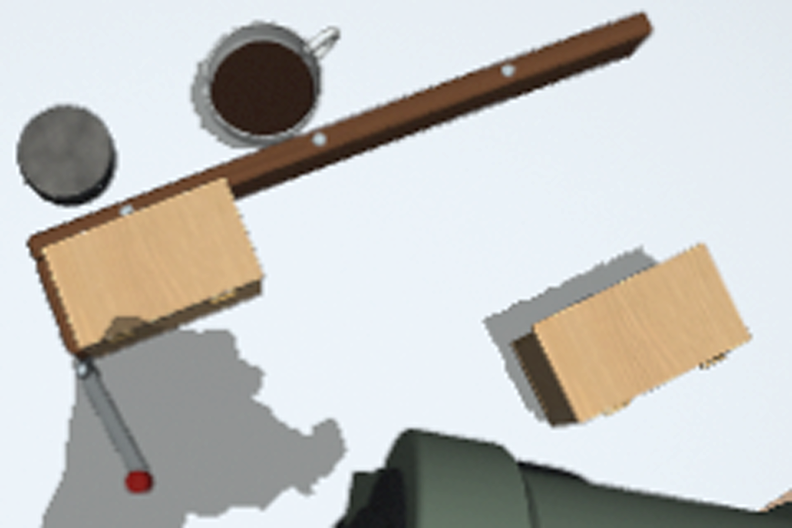

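Run:
```python
from loc import *
from h import w2d,D
L=np.array([(-38,-65),(-38,65),(34,65),(34,-65)])/1e3
B,e=fit(L,[px(*k) for k in [(42,248),(225,179),(262,278),(79,350)]],[.077]*4,[.53,.1,D[2]+np.pi]); print(w2d(B),B[2]-D[2]-np.pi,e)
print([np.round((np.array(proj("top",[*__import__('h').d2w(x,y,.077)]))-[185,65])*3.3) for x,y in((.004,.001),(.004,-.129),(-.068,-.129),(-.068,.001))])
```

```text
[-0.03687033 -0.06418175] 0.0012639716528681788 [-0.5  0.1  0.  -0.3  0.7  0.3 -0.3 -0. ]
[array([ 39., 244.]), array([223., 174.]), array([262., 275.]), array([ 76., 346.])]
```

```bash
cat > gate.py <<'E'
from h import *
Z=.014
bot.move_pose(d2w(-.14,-.075,.13),q(0)); bot.move_linear(d2w(-.14,-.075,Z),.15)
bot.move_linear(d2w(-.088,-.075,Z),.08); f0=F()
print(bot.move_linear(d2w(-.066,-.075,Z),.04,until_force=16),w2d(bot.read_position()),F()-f0)
bot.move_linear(d2w(-.14,-.075,Z),.15);bot.move_linear(d2w(-.16,-.075,.13),.2)
def G(th,t,z,r=.080):
    p=np.pi+th; er=np.array([np.cos(p),np.sin(p)]); et=np.array([-er[1],er[0]])
    return d2w(*(np.array([-.082,.006])+r*er+t*et),z)
Q=lambda th:q(-np.pi/2+th)
bot.set_gripper(0)
bot.move_pose(G(.15,-.05,.13),Q(.15)); bot.move_linear(G(.15,-.05,.035),.15); f0=F()
for th in np.arange(.15,1.46,.2): print(round(th,2),bot.move_linear(G(th,-.018,.035),.07,rotation=Q(th),until_force=15),np.round(F()-f0,1))
print(bot.move_linear(G(1.57,-.012,.035),.04,rotation=Q(1.57),until_force=7),w2d(bot.read_position()),F()-f0)
bot.move_linear(G(1.57,-.06,.035),.1); bot.move_linear(G(1.57,-.08,.15),.2)
bot.move_pose(d2w(-.25,-.12,.2),q(0))
print(bot.read_clock())
snap("top","g1")
im=cv2.imread("pics/g1.png")
cv2.imwrite("pics/crop5.png",cv2.convertScaleAbs(cv2.resize(im[65:225,185:425],(792,528),interpolation=cv2.INTER_CUBIC),alpha=1.5))
E
python3 gate.py
```

```text
True [-0.08236163 -0.07496414] [-0.42777815 -0.9689262   3.96019438]
0.15 False [-0.3  0.  -0.4]
0.35 False [ 0.1  0.8 -0.3]
0.55 False [ 0.4 -0.4 -0. ]
0.75 False [ 0.1 -0.6 -0.4]
0.95 False [-0.6  0.1 -1.2]
1.15 False [ 0.4 -1.  -1.4]Traceback (most recent call last):
  File "gate.py", line 13, in <module>
    for th in np.arange(.15,1.46,.2): print(round(th,2),bot.move_linear(G(th,-.018,.035),.07,rotation=Q(th),until_force=15),np.round(F()-f0,1))
                                                        ~~~~~~~~~~~~~~~^^^^^^^^^^^^^^^^^^^^^^^^^^^^^^^^^^^^^^^^^^^^^^^^^^^^
cell.PlanningError: the arm cannot follow that straight line within its joint ranges
```

```bash
cat > gate2.py <<'E'
from h import *
exec(open("gate.py").read().split("bot.set_gripper(0)")[0].split("Z=.014")[0]); 
def G(th,t,z,r=.080):
    p=np.pi+th; er=np.array([np.cos(p),np.sin(p)]); et=np.array([-er[1],er[0]])
    return d2w(*(np.array([-.082,.006])+r*er+t*et),z)
print(np.round(bot.read_joint_positions(),2)); f0=F()
for th in (1.3,1.45): print(th,bot.move_linear(G(th,-.018,.035),.07,until_force=10),np.round(F()-f0,1))
print(bot.move_linear(G(1.57,-.006,.035),.04,until_force=8),w2d(bot.read_position()),F()-f0)
bot.move_linear(G(1.57,-.06,.035),.1); bot.move_linear(G(1.57,-.08,.15),.2)
bot.move_linear(d2w(-.25,-.12,.2),.2)
print(bot.read_clock())
snap("top","g1")
im=cv2.imread("pics/g1.png")
cv2.imwrite("pics/crop5.png",cv2.convertScaleAbs(cv2.resize(im[65:225,185:425],(792,528),interpolation=cv2.INTER_CUBIC),alpha=1.5))
E
python3 gate2.py
```

```text
[ 0.04  0.48 -0.54  0.55  0.   -3.03]
1.3 False [-0.1  0.4  0.7]
1.45 False [-0.   1.2  1. ]
True [-0.09934741 -0.07224196] [0.10594107 1.02939987 1.05057367]Traceback (most recent call last):
  File "gate2.py", line 10, in <module>
    bot.move_linear(d2w(-.25,-.12,.2),.2)
    ~~~~~~~~~~~~~~~^^^^^^^^^^^^^^^^^^^^^^
cell.PlanningError: the arm cannot follow that straight line within its joint ranges
```

Run:
```python
from h import *
bot.move_pose(d2w(-.25,-.14,.2),q(0))
print(bot.read_clock())
snap("top","g1")
im=cv2.imread("pics/g1.png")
cv2.imwrite("pics/crop5.png",cv2.convertScaleAbs(cv2.resize(im[65:225,185:425],(792,528),interpolation=cv2.INTER_CUBIC),alpha=1.5))
print([(w2d(onz("top",185+u/3.3,65+v/3.3,.073))) for u,v in [(230,300)]], (np.array(proj("top",d2w(-.084,-.079,.073)))-[185,65])*3.3)
```

```text
48.0917
[array([-0.07522537, -0.10349257])] [199.77755494 325.69986574]
```

View pics/crop5.png

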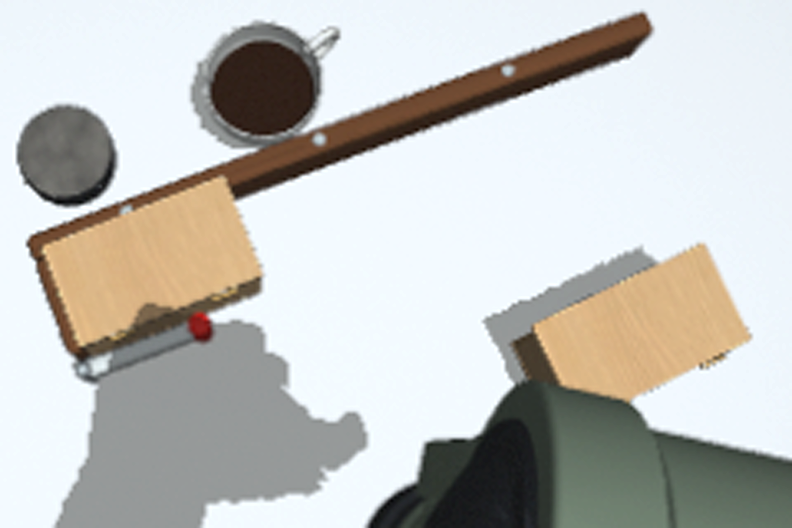

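The red post is at (200,327) in the crop, and a fully shut gate is predicted at (200,326). The full box sits in the corner, and the cup, the tin behind the rail and the empty box are undisturbed.

```bash
python3 -c "
from cell import bot
print(bot.close_job())"
```

```text
the job is handed in; nothing more can be done
None
```

I handed the job in at about 48 s on the robot's clock: the full box is home in the corner, the gate is shut across its front, and the empty box is about 10 mm from where it started; no verdict came back.

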